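# Index a turned spindle and set the drill guide on it

## Task

Get the spindle on the bench lathe ready for drilling: first pull the tool rest fully back from the spindle towards you (it has a black upright handle), next turn the spindle between the centres until its dark groove faces straight up, then push the index plunger on the headstock fully down. Then pick up the V-shaped drill guide and lower it, without dropping it, astride the spindle over the middle of the groove, so that it sits upright and square there; let go of it and leave the gouge, the wax tin and the finial where they are.

Things in the scene. Friction and masses are not known exactly. Their poses are not given: they have to be found in the camera images.
- lathe: Small bench lathe, fixed, 600 mm long: blue bed, white headstock (130 mm long, top 235 mm above the bench) at its +y end, white tailstock at its -y end. Origin: on the bench under the middle of the spindle; y along the spindle axis from tailstock to headstock, x across the bed away from the robot, z up. The spindle axis is 170 mm above the bench.
- spindle (a joint): Angle of the turned wooden spindle about the lathe's y axis, rad: 0 with the groove straight up, positive with it leaning away from the robot (+x of the lathe). A plain cylinder 40 mm in diameter, clear for grasping from y = -95 to 85 mm, with 52 mm beads at its ends. It turns stiffly (0.1 N m) and stays where left. A 90 mm steel handwheel beyond the headstock (y 285 to 301 mm) turns with it.
- mark (a point): Middle of the dark groove, on the spindle's surface, 20 mm from its axis and at the lathe's y = 0. The groove is 7 mm wide and 90 mm long, parallel to the axis.
- rest (a joint): How far the tool rest is pulled back from the spindle, m, along the lathe's -x (towards the robot): 0 closest, 0.070 fully back. It slides against about 4 N of friction and stays. The rest is a blue bar 150 mm long and 14 mm thick, its top 165 mm above the bench; at 0 its near edge is 13 mm from the spindle's side, too close for a finger.
- rest_handle (a point): Grip point on the tool rest's black upright round handle, 16 mm in diameter, 16 mm below its top and 42 mm above its foot. It stands 52 mm nearer the robot than the middle of the blue bar, and moves with the rest.
- plunger (a joint): How far the index plunger is pushed down, m: near 0 raised, 0.014 fully home. It moves straight down against about 5 N of friction, with no spring, and stays. It shows that the setting is fixed; the spindle keeps its own stiffness.
- plunger_top (a point): Centre of the top face of the plunger's steel button, 28 mm in diameter, standing on top of the headstock; its top is up to 40 mm above the headstock and goes down 14 mm.
- guide_grip (a point): Centre of the wooden grip block of the loose drill guide (0.22 kg): 26 mm (guide's x) by 40 (y) by 46 high, brass bush on top. Below it two aluminium cheeks form an inverted 90 degree V, 40 mm long in y and 84 mm wide in x; their feet are 55 mm below this point. The V runs along the guide's y, which must lie along the lathe's y, either way round.
- seat (a point): Point fixed to the lathe where the guide's grip-block centre is when it sits on the spindle over the middle of the groove: 52.5 mm above the spindle axis. Axes as the lathe's.
- guide: The same loose drill guide; origin at the centre of its underside (between the feet), z up, y along its V.
- gouge: Bystander: spindle gouge, 310 mm long, wooden handle 28 mm thick and steel shank, lying on the bench; origin under the handle's ferrule, x along it to the tip.
- wax: Bystander: round tin, 70 mm in diameter and 50 mm high; origin at the centre of its underside.
- finial: Bystander: dark turned finial, 60 mm in diameter at the foot, 110 mm high, standing in front of the lathe; origin at the centre of its underside.
Mind the look-alikes: they are no part of the job. What is shaped like the guide but purple or turquoise is not meant.

How it is judged:
By the outcome, as a careful person would: the job done as asked, in the order asked, and still so for the second after the job is handed in, with the robot touching nothing.
It also fails if it takes over 72 s, if anything falls off the work surface, if the arm or the gripper's body presses on something with over 40 N, if the wrist force passes 120 N, or if a joint passes its speed limit or range.

## Robot

A 6-joint arm with a two-finger parallel gripper is mounted at the origin on the work surface. World frame = base frame: x ahead of the robot, y to its left, z up, the work surface at z = 0. Lengths are in m, angles in rad, forces in N, time in s.
With the tool pointing down it reaches from about 0.35 to 0.925 m from the base axis. Payload 6.4 kg.
Tool frame: the origin (TCP) lies between the finger pads; the fingertips stand 19 mm ahead of it and the grasp point (between the pads) is the TCP; z points along the fingers, y is the line along which they close (so a half turn about z gives the same grasp; the last joint's range is limited). The gripper opens to 85 mm and grips with 20 to 120 N. Pads are 22 mm wide; open, the fingers measure 114 mm over their backs; the gripper's body (76 mm by 85 mm) begins 54 mm behind the grasp point. The pads swing forward as they close: fully open they stand 13 mm farther back than shut.
Start: joints at [-1.333, 0.245, 1.558, -0, 1.339, -0.174], TCP at [0.26, -0.596, 0.25] pointing down, gripper open.
Joint ranges: [-3.13, 3.13], [-1.02, 2.26], [0.13, 2.54], [-0.95, 4.09], [0.21, 2.88], [-2.74, 2.74]. Speed limits (rad/s): [2.57, 2.57, 3.14, 3.14, 3.14, 3.14].

## Interface

Orientations are given as a unit quaternion [x, y, z, w].
In Python, from rig import get_state, read_camera, finish_job, find_in gives the robot as it stands. The module is installed in compiled form; this text tells all that it offers.
- The arm moves only by the tool play_rows, never from a script. Its argument "motion" is a list that holds one entry, the list of rows, each a list of 5 numbers: the finger opening in cm, from 0 to 8.54, then the shift along the world's x, y, z in cm, then the turn about the world's z in rad. A call has 1 to 5 rows; each row shifts and turns the commanded pose from where the row before left it; what a row does not reach is not made up. A row lasts 1/10 s, in which the tool goes at most 50 mm and 8.59 degrees, less where a joint would pass 70% of its speed; a pose out of reach is approached as far as the arm can. A call with a gripper value outside its range is refused whole. The fingers move at their own pace and stop on an object; "newtons" is the grip in N (left out, the last holds). Time passes only in rows, so rows that do not move let the fingers close. It gives the time, the measured TCP pose, the force, the opening and the grip force at its end, in the units of the state.
- get_state(): the state, without advancing time (a new reading comes with each control period).
- read_camera(name): name is "scene" or "top" or "wrist"; returns a dict with "image" (420x560x3 uint8, red, green, blue), "fx", "fy", "cx", "cy" (pixels), "D" ([k1, k2, p1, p2, k3] as OpenCV has them; the pictures are not rectified), "world_from_camera" (4x4, takes a point from camera to world coordinates). Camera axes: x right, y down, z forward; pixel columns grow to the right and rows downward; lengths in m; the calibration is good to about 2 mm. A picture is of the moment at which its call begins. There is no depth.
- finish_job(): hands the job in; it is judged then, once.
Trained networks look in a picture, given as the dict that the camera call returned (one of the last four; its "shot" number tells which), for a name from the list of things; names that differ only in an ending like _2 or _b are one class to them, and where a whole thing is asked for, a point or a joint stands for the part that bears it (a point fixed in the world has none). Each returns a list of dicts, best first, with "score" (0 to 1); they miss things now and then, are a little off and sometimes report something else, mostly with a low value. They report only what shows in the picture. A call takes as long as a camera call. They do not tell look-alikes from the thing itself.
- find_in(picture, label): "xyz" ([x, y, z] in m, in the coordinates of the camera as it stood for that picture, good to about 4 mm: the middle of the surface that is visible of it).
The state is a dict: "time_s": time; "q": joint angles; "dq": joint speeds; "effort": joint torques, N m; "tool_pos": TCP position; "eef_rot": TCP orientation; "ft_force": force on the tool from outside, world axes, zero at the start; "moment": the same for the moment, N m; "gripper_width": finger opening in m; "grip_force": force on a finger pad.
Only numpy, scipy, OpenCV 4.12 (cv2) and the standard library are available. Lean on these libraries where they do the work, as an engineer would, in place of code of your own. Each camera call takes 0.05 s, during which the arm holds its last target. There are 200 camera calls.

## Working session

There is one attempt and no reset: what is moved stays moved. The work goes in short steps, Python scripts to look and compute and a tool call to move; the robot and the scene stay as the last step left them, time stands still between calls to the robot, and variables do not carry over. Pictures are saved under pics/ and viewed, at most 10 in all, crops included, and the job is handed in when it is done.

Besides the shell and the picture viewer there is one more tool, called after "Call:" as name([rows], argument=value, ...), one row to a line, values as JSON. play_rows: Moves the arm, as the interface text tells. Its arguments: {"type":"object","properties":{"motion":{"type":"array","items":{"type":"array","items":{"type":"array","items":{"type":"number"}}}},"newtons":{"type":"number"}},"required":["motion"]}

```bash
mkdir -p pics; cat > h.py <<'E'
import numpy as np, cv2
from rig import *
def shot(n,fn=None):
    p=read_camera(n)
    if fn: cv2.imwrite('pics/'+fn,p["image"][:,:,::-1])
    return p
def w(p,c): 
    T=np.array(p["world_from_camera"]); return T[:3,:3]@np.array(c)+T[:3,3]
def K(p): return np.array([[p["fx"],0,p["cx"]],[0,p["fy"],p["cy"]],[0,0,1.]])
def proj(p,X):
    T=np.linalg.inv(np.array(p["world_from_camera"]))
    return cv2.projectPoints(np.array(X,float).reshape(-1,3),cv2.Rodrigues(T[:3,:3])[0],T[:3,3],K(p),np.array(p["D"]))[0][:,0]
def onz(p,uv,z):
    n=cv2.undistortPoints(np.array(uv,float).reshape(-1,1,2),K(p),np.array(p["D"]))[:,0]
    T=np.array(p["world_from_camera"]); d=np.c_[n,np.ones(len(n))]@T[:3,:3].T
    return T[:3,3]+d*((z-T[2,3])/d[:,2:])
E
python3 - <<'E'
from h import *
for n in ["scene","top"]:
    p=shot(n,n+"0.png")
    for l in ["lathe","spindle","mark","rest","rest_handle","plunger_top","guide_grip","guide","gouge","wax","finial"]:
        for r in find_in(p,l)[:4]:
            X=w(p,r["xyz"]); print(n,l,round(r["score"],2),X.round(3),proj(p,X)[0].round())
print(get_state())
E
```

```text
scene lathe 0.73 [0.642 0.134 0.166] [276. 263.]
scene spindle 0.94 [0.634 0.056 0.19 ] [259. 240.]
scene mark 0.9 [0.626 0.054 0.185] [261. 239.]
scene rest 0.92 [ 0.584 -0.021  0.146] [256. 230.]
scene rest_handle 0.26 [0.647 0.133 0.17 ] [274. 263.]
scene plunger_top 0.58 [0.445 0.179 0.047] [336. 267.]
scene plunger_top 0.47 [0.61  0.143 0.274] [288. 228.]
scene guide_grip 0.78 [ 0.332 -0.096  0.036] [299. 211.]
scene guide_grip 0.77 [ 0.357 -0.272  0.034] [261. 193.]
scene guide_grip 0.49 [ 0.448 -0.167  0.052] [261. 212.]
scene guide 0.84 [ 0.333 -0.093  0.037] [299. 212.]
scene guide 0.58 [ 0.448 -0.162  0.052] [261. 213.]
scene guide 0.55 [ 0.358 -0.272  0.032] [261. 194.]
scene gouge 0.58 [0.397 0.369 0.018] [398. 302.]
scene gouge 0.41 [ 0.436 -0.387  0.039] [226. 187.]
scene wax 0.74 [0.642 0.133 0.166] [276. 263.]
scene wax 0.55 [ 0.437 -0.388  0.039] [226. 187.]
scene finial 0.78 [0.444 0.179 0.045] [337. 267.]
scene finial 0.53 [0.644 0.134 0.164] [276. 264.]
top lathe 0.58 [ 0.601 -0.007  0.18 ] [283. 167.]
top spindle 0.72 [0.616 0.014 0.189] [275. 160.]
top spindle 0
[... 734 characters left out ...]
220. 235.]
{'time_s': 1.2, 'q': array([-1.33311485e+00,  2.45126765e-01,  1.55778886e+00, -7.05580232e-06,
        1.33867625e+00, -1.74082779e-01]), 'dq': array([-0.00048055, -0.00118472,  0.00073363,  0.00173679, -0.00046207,
        0.00066503]), 'effort': array([ 4.26805104e-05, -4.29517651e+01, -3.26422548e+01, -9.52132496e-05,
        4.36360815e-04, -2.10837896e-05]), 'tool_pos': array([ 0.26016639, -0.59568428,  0.25027912]), 'eef_rot': array([ 9.78880866e-01,  2.04431530e-01, -3.41918371e-06,  4.97928934e-07]), 'ft_force': array([ 0.619024  ,  0.36058687, -0.07484759]), 'moment': array([-0.01032414,  0.01725724,  0.04098751]), 'grip_force': 0.0, 'gripper_width': 0.08534236483235139}
```

View pics/scene0.png

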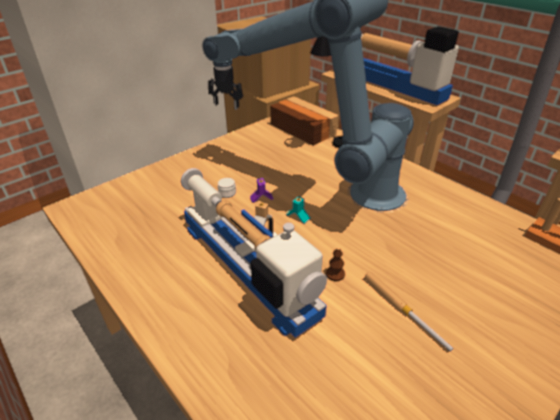

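View pics/top0.png

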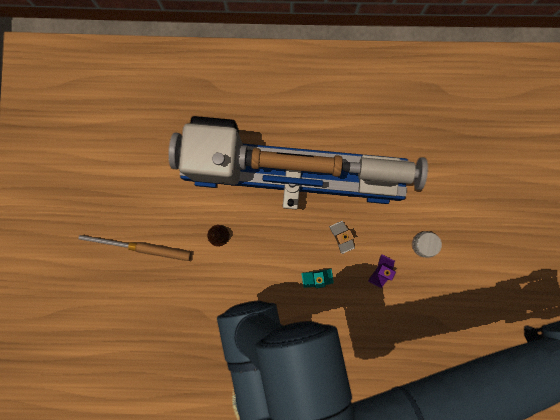

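The scene shows the real guide (wood and aluminium) at about (343,236) in the top view. The turquoise one at (318,277) and the purple one at (383,272) are the look-alikes. The rest's handle is at (291,202), the plunger at (220,158), and the lathe is yawed about -5°. I'll move the wrist camera over the lathe.

Call:
play_rows([
  [[8.5, 1.6, 4.3, 1.1, -0.04], [8.5, 1.6, 4.3, 1.1, -0.04], [8.5, 1.6, 4.3, 1.1, -0.04], [8.5, 1.6, 4.3, 1.1, -0.04], [8.5, 1.6, 4.3, 1.1, -0.04]],
])

```text
time_s: 1.7
tool_pos: [0.3405, -0.3789, 0.3058]
eef_rot: [0.995, 0.105, 0.0, 0.0]
ft_force: [0.4, 0.2, 1.2]
gripper_width: 0.0849
grip_force: 0.0
```

Call:
play_rows([
  [[8.5, 1.6, 4.3, 1.1, -0.04], [8.5, 1.6, 4.3, 1.1, -0.04], [8.5, 1.6, 4.3, 1.1, -0.04], [8.5, 1.6, 4.3, 1.1, -0.04], [8.5, 1.6, 4.3, 1.1, -0.04]],
])

```text
time_s: 2.2
tool_pos: [0.4204, -0.1639, 0.3611]
eef_rot: [1.0, 0.005, 0.0, 0.0]
ft_force: [1.1, -0.4, -0.9]
gripper_width: 0.0855
grip_force: 0.0
```

Call:
play_rows([
  [[8.5, 1.6, 4.3, 1.1, -0.04], [8.5, 1.6, 4.3, 1.1, -0.04], [8.5, 1.6, 4.3, 1.1, -0.02], [8.5, 0, 0, 0, 0], [8.5, 0, 0, 0, 0]],
])

```text
time_s: 2.7
tool_pos: [0.4683, -0.0359, 0.3935]
eef_rot: [0.999, -0.043, 0.0, 0.0]
ft_force: [-0.8, -0.7, -0.3]
gripper_width: 0.0848
grip_force: 0.0
```

```bash
python3 - <<'E'
from h import *
print({k:get_state()[k] for k in("tool_pos","eef_rot","q")})
p=shot("wrist"); cv2.imwrite("pics/w1.png",cv2.resize(p["image"][:,:,::-1],(784,588)))
print(np.array(p["world_from_camera"]).round(3),p["fx"],p["D"])
for l in ["spindle","mark","rest","rest_handle","plunger_top","guide_grip"]:
    for r in find_in(p,l)[:3]:
        X=w(p,r["xyz"]); print(l,round(r["score"],2),X.round(3),proj(p,X)[0].round())
E
```

```text
{'tool_pos': array([ 0.46827051, -0.03593339,  0.3935083 ]), 'eef_rot': array([ 9.99081965e-01, -4.28383089e-02,  1.79735080e-04,  2.74173222e-04]), 'q': array([-3.18477496e-01, -2.76779915e-01,  1.81670960e+00, -4.30017813e-04,
        1.60116783e+00,  1.33800851e+00])}
[[-0.086 -0.947 -0.308  0.547]
 [-0.996  0.082  0.026 -0.042]
 [ 0.001  0.309 -0.951  0.517]
 [ 0.     0.     0.     1.   ]] 373.9234757245583 [-0.07679254  0.          0.          0.          0.        ]
spindle 0.78 [ 0.611 -0.003  0.19 ] [220.  11.]
spindle 0.56 [ 0.447 -0.167  0.041] [379. 161.]
mark 0.81 [ 0.609 -0.01   0.187] [230.  13.]
rest 0.9 [ 0.571 -0.027  0.147] [257.  64.]
rest 0.59 [ 0.609 -0.002  0.188] [220.  14.]
rest_handle 0.78 [ 0.572 -0.029  0.155] [259.  62.]
plunger_top 0.95 [0.6   0.131 0.267] [ 2. 34.]
plunger_top 0.35 [ 0.448 -0.167  0.039] [378. 160.]
guide_grip 0.98 [ 0.33  -0.101  0.024] [330. 243.]
guide_grip 0.94 [ 0.358 -0.274  0.033] [453. 217.]
guide_grip 0.9 [ 0.45  -0.169  0.041] [380. 158.]
```

View pics/w1.png

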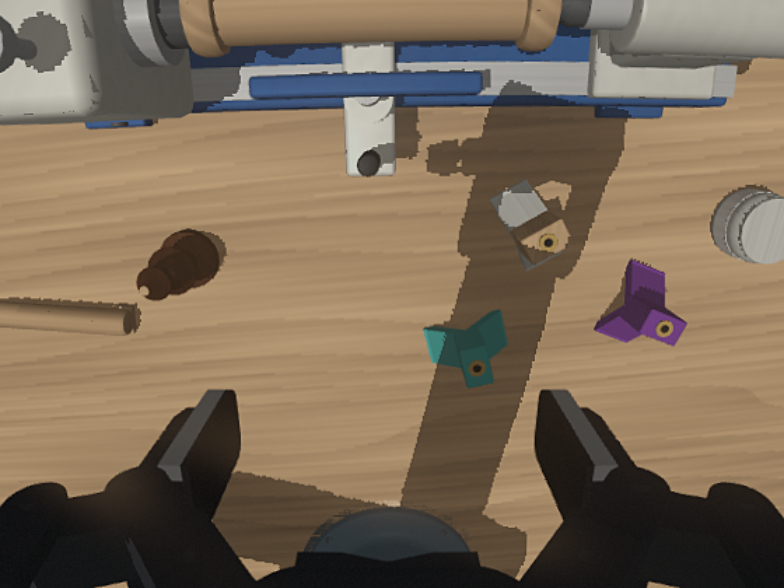

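```bash
python3 - <<'E'
from h import *
p=shot("top","top1.png"); im=p["image"][115:265,165:425,::-1]
cv2.imwrite("pics/top1c.png",cv2.resize(im,None,fx=3,fy=3,interpolation=cv2.INTER_CUBIC))
E
```

```text
(no output)
```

View pics/top1c.png

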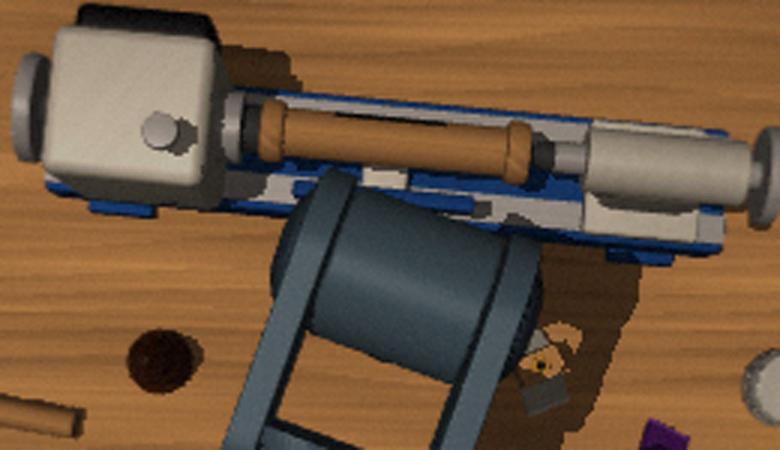

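```bash
cat >> h.py <<'E'
def ray(p,uv):
    a=onz(p,uv,0.); c=np.array(p["world_from_camera"])[:3,3]; d=a-c
    return c,d/np.linalg.norm(d,axis=1,keepdims=True)
def tri(obs):
    A=np.zeros((3,3));b=np.zeros(3)
    for p,uv in obs:
        c,d=ray(p,[uv]);M=np.eye(3)-np.outer(d[0],d[0]);A+=M;b+=M@c
    return np.linalg.solve(A,b)
E
python3 - <<'E'
from h import *
t=shot("top");wv=shot("wrist")
f=lambda x,y:(165+x/3,115+y/3)
print("handle",tri([(t,(291,202)),(wv,(368/1.4,158/1.4))]))
L=onz(t,[f(262,129),f(531,153),f(29,107),f(12,107),f(45,185),f(725,215)],.172).round(4);print(L)
d=L[0]-L[1];print("yaw",np.degrees(np.arctan2(-d[0],d[1])),np.linalg.norm(d)); d=L[2]-L[1];print(np.degrees(np.arctan2(-d[0],d[1])))
print("groove",onz(t,[f(335,115),f(445,124)],.175))
print("plunger",onz(t,[f(161,130)],.275), tri([(t,f(161,130)),(wv,(5/1.4,45/1.4))]))
print("guide block top",onz(t,[f(541,365)],.078),onz(wv,[(548/1.4,242/1.4)],.078))
print("finial",onz(t,[f(160,360)],.1))
print("spindle sil near/far", onz(wv,[(395/1.4,42/1.4)],.17),onz(t,[f(390,112),f(390,172)],.17))
E
```

```text
handle [ 0.52292696 -0.02824316  0.10935835]
[[ 0.6234  0.0693  0.172 ]
 [ 0.6089 -0.1508  0.172 ]
 [ 0.6368  0.2611  0.172 ]
 [ 0.6365  0.275   0.172 ]
 [ 0.5728  0.2454  0.172 ]
 [ 0.5618 -0.3081  0.172 ]]
yaw -3.7691505290411143 0.22057710669967542
-3.875004197889369
groove [[ 0.63585908  0.00977301  0.175     ]
 [ 0.63055571 -0.08010953  0.175     ]]
plunger [[0.60285313 0.1373937  0.275     ]] [0.60672444 0.14142614 0.24712206]
guide block top [[ 0.43801776 -0.17341789  0.078     ]] [[ 0.43795651 -0.17349828  0.078     ]]
finial [[0.43326903 0.1562782  0.1       ]]
spindle sil near/far [[ 0.59482418 -0.05332833  0.17      ]] [[ 0.6403309  -0.03513633  0.17      ]
 [ 0.59080289 -0.03635023  0.17      ]]
```

Top view: the groove is on the far (+x) side of the spindle, at crop (335..445, 120). The lathe origin is about (0.6165, -0.036) with yaw about -3.8°. The handle comes out at (0.524, -0.029) with its top at z≈0.11, which agrees with the given geometry. Next I'll grip the handle.

Call:
play_rows([
  [[6, 1.8, 0.2, -4, 0.02], [6, 1.8, 0.2, -4, 0], [6, 1.6, 0.3, -4, 0], [6, 0, 0, -4.5, 0], [6, 0, 0, -4.5, 0]],
])

```text
time_s: 3.7
tool_pos: [0.5205, -0.0297, 0.1818]
eef_rot: [0.999, -0.034, 0.0, 0.0]
ft_force: [0.8, -1.2, 0.0]
gripper_width: 0.0599
grip_force: 0.0
```

Call:
play_rows([
  [[6, 0, 0, -4, 0], [6, 0, 0, -3.9, 0], [6, 0, 0, 0, 0]],
])

```text
time_s: 4.0
tool_pos: [0.5166, -0.0289, 0.0994]
eef_rot: [0.999, -0.034, -0.005, -0.001]
ft_force: [-0.6, 0.7, 0.2]
gripper_width: 0.06
grip_force: 0.0
```

```bash
python3 - <<'E'
from h import *
p=shot("wrist"); cv2.imwrite("pics/w2.png",p["image"][:,:,::-1])
E
```

```text
(no output)
```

View pics/w2.png

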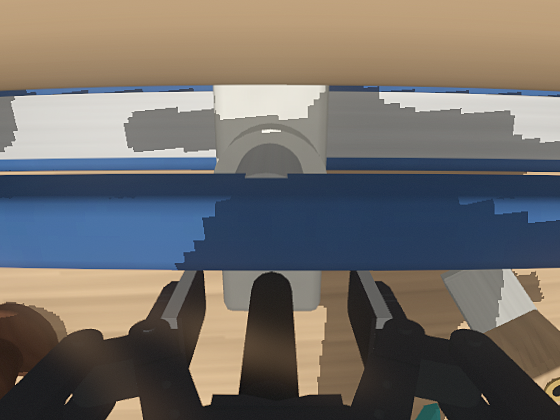

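```bash
python3 - <<'E'
from h import *
p=shot("wrist"); print(get_state()["tool_pos"])
for X in [(0.523,-.029,.11),(0.523,-.029,.118),(.523,-.029,.10),(0.531,-.029,.11)]: print(X,proj(p,X))
E
```

```text
[ 0.52037662 -0.02983237  0.10481227]
(0.523, -0.029, 0.11) [[275.60980406 308.28890199]]
(0.523, -0.029, 0.118) [[275.54938381 321.54847877]]
(0.523, -0.029, 0.1) [[275.67667376 293.62735639]]
(0.531, -0.029, 0.11) [[274.02986045 288.8240532 ]]
```

Call:
play_rows([
  [[0.5, 0, 0, 0, 0], [0.5, 0, 0, 0, 0], [0.5, 0, 0, 0, 0], [0.5, 0, 0, 0, 0], [0.5, 0, 0, 0, 0]],
], newtons=50)

```text
time_s: 4.6
tool_pos: [0.5221, -0.0276, 0.1078]
eef_rot: [0.999, -0.035, 0.002, -0.002]
ft_force: [-0.8, 11.0, 7.5]
gripper_width: 0.0376
grip_force: 49.2
```

The grip closed on the white slide block at 38 mm wide, so the handle stands higher than I estimated. I'll open, rise and regrip.

Call:
play_rows([
  [[6, 0, 0, 0, 0], [6, 0, 0, 0, 0], [6, 0, 0, 1.5, 0], [6, 0, 0, 1.3, 0], [6, 0, 0, 0, 0]],
])

```text
time_s: 5.1
tool_pos: [0.5221, -0.0304, 0.1353]
eef_rot: [0.999, -0.034, 0.003, 0.001]
ft_force: [0.3, 0.1, 0.2]
gripper_width: 0.0603
grip_force: 0.0
```

```bash
python3 - <<'E'
from h import *
p=shot("wrist","w3.png"); print(get_state()["tool_pos"],get_state()["ft_force"])
t=shot("top"); print(onz(t,[(291,202)],.148))
s=shot("scene")
print(tri([(t,(291,202)),(s,(270,222))]))
E
```

```text
[ 0.52130797 -0.0301869   0.13402256] [ 0.42404282 -0.32763601 -0.53206863]
[[ 0.51940846 -0.02857593  0.148     ]]
[ 0.52095749 -0.02916007  0.1355556 ]
```

Call:
play_rows([
  [[1, 0, 0, 0, 0], [1, 0, 0, 0, 0], [1, 0, 0, 0, 0], [1, 0, 0, 0, 0], [1, 0, 0, 0, 0]],
], newtons=50)

```text
time_s: 5.75
tool_pos: [0.52, -0.0272, 0.132]
eef_rot: [0.999, -0.034, -0.0, -0.003]
ft_force: [1.4, 10.7, 2.3]
gripper_width: 0.0148
grip_force: 48.6
```

Call:
play_rows([
  [[1, 0, 0.3, 0, 0], [1, -1.5, 0.1, 0, 0], [1, -1.5, 0.1, 0, 0], [1, -1.5, 0.1, 0, 0], [1, -1.5, 0.1, 0, 0]],
])

```text
time_s: 6.25
tool_pos: [0.4604, -0.023, 0.132]
eef_rot: [0.999, -0.034, 0.001, 0.0]
ft_force: [5.3, -2.5, -4.5]
gripper_width: 0.0147
grip_force: 52.1
```

Call:
play_rows([
  [[1, -0.7, 0.05, 0, 0], [1, -0.3, 0.0, 0, 0], [1, -0.2, 0, 0, 0], [1, 0, 0, 0, 0]],
])

```text
time_s: 6.65
tool_pos: [0.4532, -0.0226, 0.1327]
eef_rot: [0.999, -0.035, 0.008, 0.0]
ft_force: [27.5, -0.4, -22.4]
gripper_width: 0.0146
grip_force: 49.5
```

The rest is at its stop (about 27 N of reaction). I'll release it and move up to view the spindle from above.

Call:
play_rows([
  [[5, 0, 0, 0, 0], [5, 0, 0, 0, 0], [5, 0, 0, 0, 0], [5, 0, 0, 4.5, 0], [5, 0, 0, 4.5, 0]],
])

```text
time_s: 7.15
tool_pos: [0.4468, -0.0218, 0.222]
eef_rot: [0.999, -0.034, -0.002, -0.001]
ft_force: [0.9, -0.4, 0.2]
gripper_width: 0.0499
grip_force: 0.0
```

Call:
play_rows([
  [[0, 2, 0, 4.5, 0], [0, 4, -0.3, 2.5, 0], [0, 4, -0.4, 2.5, 0], [0, 4, -0.4, 2, 0], [0, 4, -0.4, 2, 0]],
])

```text
time_s: 7.65
tool_pos: [0.6295, -0.0372, 0.3582]
eef_rot: [0.999, -0.034, -0.0, 0.0]
ft_force: [0.8, -0.3, 0.3]
gripper_width: 0.0003
grip_force: 0.0
```

Call:
play_rows([
  [[0, 0, 0, 0, 0], [0, 0, 0, 0, 0]],
])

```text
time_s: 7.85
tool_pos: [0.6283, -0.0372, 0.3567]
eef_rot: [0.999, -0.034, -0.001, -0.0]
ft_force: [0.1, 0.2, -1.1]
gripper_width: 0.0
grip_force: 0.0
```

```bash
python3 - <<'E'
from h import *
p=shot("wrist","w4.png"); print(get_state()["tool_pos"],get_state()["ft_force"],get_state()["q"])
for l in ["mark","rest_handle","plunger_top","guide_grip"]:
    for r in find_in(p,l)[:3]:
        X=w(p,r["xyz"]); print(l,round(r["score"],2),X.round(3),proj(p,X)[0].round())
E
```

```text
[ 0.62749431 -0.03703276  0.35631615] [ 0.15065356 -0.27870019 -0.39747983] [-2.39018056e-01  1.30834369e-01  1.49643015e+00 -9.14741133e-05
  1.51646337e+00  1.39994440e+00]
mark 0.7 [ 0.438 -0.382  0.043] [536. 280.]
mark 0.53 [0.448 0.161 0.056] [137. 305.]
rest_handle 0.97 [ 0.518 -0.026  0.152] [274. 289.]
plunger_top 0.78 [0.604 0.134 0.273] [ 16. 279.]
guide_grip 0.87 [ 0.36  -0.28   0.038] [458. 332.]
guide_grip 0.73 [ 0.449 -0.169  0.04 ] [384. 284.]
guide_grip 0.26 [0.63  0.007 0.182] [224. 189.]
```

View pics/w4.png

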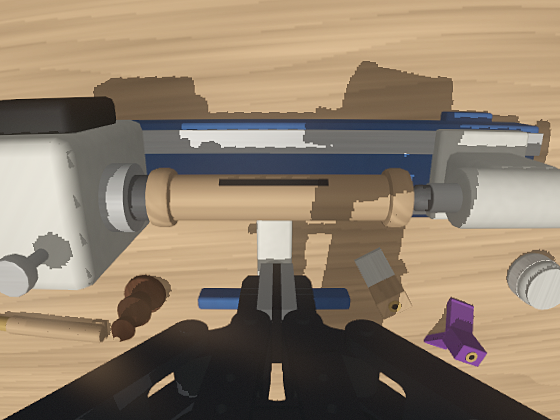

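The picture shows the rest's bar pulled back (rows 289-309) and the groove at rows 178-186, cols 219-328, leaning away. The plunger button is at (14,275). I'll compute the groove angle and the axis from these.

```bash
cat >> h.py <<'E'
from scipy.optimize import least_squares
YAW=np.radians(-3.8)
ey=np.array([-np.sin(YAW),np.cos(YAW),0]); ex=np.array([np.cos(YAW),np.sin(YAW),0])
def cyl(p,uv,O):
    c,d=ray(p,uv); o=c-O; P=np.c_[d@ex,d[:,2]]; q=np.array([o@ex,o[2]-.17])
    a=(P**2).sum(1);b=P@q;k=q@q-.02**2; t=(-b-np.sqrt(np.maximum(b*b-a*k,0)))/a
    X=c+d*t[:,None]-O
    return np.arctan2(X@ex,X[:,2]-.17),X@ey
def groove(p,O):
    h=cv2.cvtColor(p["image"],cv2.COLOR_RGB2HSV); g=cv2.cvtColor(p["image"],cv2.COLOR_RGB2GRAY)
    v,u=np.mgrid[0:420,0:560]; c=proj(p,[O+ey*s+[0,0,.17] for s in(-.06,.06)])
    lo,hi=sorted(c[:,0]); m=(u>lo)&(u<hi)&(abs(v-c[:,1].mean())<40)
    uv=np.c_[u[m],v[m]].astype(float); th,y=cyl(p,uv,O)
    c0,d=ray(p,uv); o=c0-O; P=np.c_[d@ex,d[:,2]]; q=np.array([o@ex,o[2]-.17])
    ins=((P@q)**2-(P**2).sum(1)*(q@q-.02**2))>0
    k=ins&(g[m]<70); return np.degrees(np.median(th[k])),np.median(y[k]),np.percentile(y[k],[3,97]),np.degrees(np.percentile(th[k],[5,95])),k.sum()
E
python3 - <<'E'
from h import *
p=shot("wrist"); im=cv2.GaussianBlur(p["image"],(3,3),0).astype(int)
print([(r,im[r,200].tolist()) for r in list(range(170,180))+list(range(216,226))])
O=np.array([.6165,-.036,0])
print(groove(p,O))
# silhouettes
for col,rows in((200,(174,222)),):
    c,d=ray(p,[(col,r) for r in rows]); n=np.c_[d@ex,d[:,2]]; n/=np.linalg.norm(n,axis=1,keepdims=True)
    mid=n.sum(0); c0=c-O; s=(.17-c0[2])/mid[1]; print("axis x off",c0@ex+mid[0]*s, "halfang r",np.linalg.norm([mid[0]*s,mid[1]*s])*np.sin(np.arccos(np.clip(n[0]@n[1],-1,1))/2))
b=onz(p,[(275,289),(275,309),(198,299),(350,299)],.165); print("bar",((b-O)@ex).round(4),((b-O)@ey).round(4))
q=onz(p,[(14,270)],.275); print("plunger",q)
E
```

```text
[(170, [55, 64, 85]), (171, [56, 64, 85]), (172, [67, 69, 80]), (173, [90, 80, 72]), (174, [109, 91, 71]), (175, [120, 99, 75]), (176, [128, 106, 81]), (177, [136, 113, 86]), (178, [143, 119, 91]), (179, [149, 124, 95]), (216, [179, 150, 116]), (217, [169, 141, 109]), (218, [167, 140, 107]), (219, [184, 155, 120]), (220, [200, 170, 132]), (221, [203, 173, 134]), (222, [203, 174, 135]), (223, [205, 175, 137]), (224, [205, 175, 138]), (225, [205, 175, 138])]
(np.float64(56.809802109402405), np.float64(0.002103607487875051), array([-0.0399652 ,  0.04483558]), array([50.10555602, 67.09266856]), np.int64(660))
axis x off -0.001050984929940435 halfang r 0.02076576710501653
bar [-0.0934 -0.1157 -0.1046 -0.1049] [ 0.0017  0.0018  0.0765 -0.071 ]
plunger [[0.61016966 0.13266327 0.275     ]]
```

Call:
play_rows([
  [[0, -0.3, -2.2, -4, 0], [0, -0.3, -2.2, -4, 0], [0, -0.3, -2.1, -4, 0], [0, 0, 0, -1.6, 0], [0, 0, 0, 0, 0]],
])

```text
time_s: 8.65
tool_pos: [0.6173, -0.1016, 0.2182]
eef_rot: [0.999, -0.035, -0.003, -0.001]
ft_force: [0.3, 0.1, 0.5]
gripper_width: -0.0001
grip_force: 0.0
```

Call:
play_rows([
  [[0, 0, 0, -0.5, 0], [0, 0, 0, -0.5, 0], [0, 0, 0, -0.2, 0], [0, 0, 0, 0, 0]],
])

```text
time_s: 9.05
tool_pos: [0.6195, -0.1018, 0.21]
eef_rot: [0.999, -0.034, 0.001, 0.0]
ft_force: [-0.6, -0.9, -1.0]
gripper_width: -0.0
grip_force: 0.0
```

Call:
play_rows([
  [[0, 0, 0, -0.2, 0], [0, 0, 0, -0.2, 0], [0, 0, 0, 0, 0]],
])

```text
time_s: 9.35
tool_pos: [0.6203, -0.1021, 0.2088]
eef_rot: [0.999, -0.034, 0.002, 0.0]
ft_force: [-4.1, 1.8, 11.6]
gripper_width: 0.0001
grip_force: 5.7
```

Call:
play_rows([
  [[0, 0, 0, -0.3, 0], [0, -0.4, 0.03, 0, 0], [0, -0.4, 0.03, 0, 0], [0, -0.4, 0.03, 0, 0], [0, -0.2, 0, 0, 0]],
])

```text
time_s: 9.85
tool_pos: [0.61, -0.1014, 0.2088]
eef_rot: [0.999, -0.034, 0.008, 0.001]
ft_force: [5.3, 2.8, 13.7]
gripper_width: -0.0002
grip_force: 6.7
```

```bash
python3 - <<'E'
from h import *
O=np.array([.6155,-.034,0]); s=get_state(); print(s["tool_pos"],s["ft_force"])
t=shot("top","t5.png"); print(groove(t,O))
p=shot("wrist","w5.png"); print(groove(p,O))
E
```

```text
[ 0.60999654 -0.10144244  0.20880619] [ 5.33119082  2.84846109 13.67759062]
(np.float64(0.07983776145394972), np.float64(-0.01403913666669254), array([-0.05648237,  0.04570139]), array([-76.12210181,  54.91884172]), np.int64(463))
(np.float64(31.12650303233867), np.float64(-0.00806867786102924), array([-0.05755689,  0.0427173 ]), array([-14.23816616,  41.1411945 ]), np.int64(3534))
```

Call:
play_rows([
  [[0, -0.4, 0.03, 0, 0], [0, -0.3, 0.02, 0, 0], [0, 0, 0, 0, 0], [0, 0, 0, 3, 0], [0, 0, 0, 4, 0]],
])

```text
time_s: 10.45
tool_pos: [0.5971, -0.1002, 0.2713]
eef_rot: [0.999, -0.034, -0.002, -0.001]
ft_force: [0.4, -0.3, 0.2]
gripper_width: 0.0
grip_force: 0.0
```

Call:
play_rows([
  [[0, 2, 2.0, 4, 0], [0, 1, 2, 3, 0], [0, 0, 1, 0, 0], [0, 0, 0, 0, 0]],
])

```text
time_s: 10.85
tool_pos: [0.6284, -0.0496, 0.343]
eef_rot: [0.999, -0.033, 0.001, 0.0]
ft_force: [-0.2, 0.3, -1.2]
gripper_width: -0.0001
grip_force: 0.0
```

```bash
python3 - <<'E'
from h import *
O=np.array([.6155,-.034,0]); s=get_state(); print(s["tool_pos"])
t=shot("top","t6.png"); print(groove(t,O))
p=shot("wrist","w6.png"); print(groove(p,O))
E
```

```text
[ 0.62842082 -0.04961872  0.34302496]
(np.float64(-17.850812201326303), np.float64(-0.012470999478416001), array([-0.05647067,  0.05801423]), array([-72.51872547,  37.7125147 ]), np.int64(494))
(np.float64(8.409297454930531), np.float64(-0.03798059341728242), array([-0.04417523, -0.01722354]), array([ 3.86091118, 19.53652708]), np.int64(139))
```

View pics/w6.png

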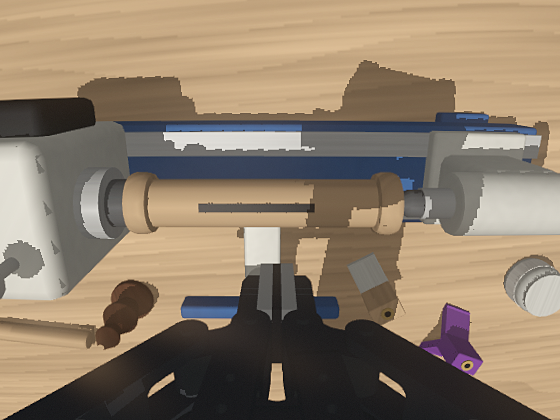

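The groove now shows at rows 204-212, cols 198-315, close to straight up. I'll refine the threshold and the axis position.

```bash
cat >> h.py <<'E'
def groove2(p,O,dy=(-.04,.04),half=40):
    im=p["image"].astype(int); res=[]
    for s in np.arange(dy[0],dy[1]+.001,.01):
        c=proj(p,[O+ey*s+[0,0,.19]])[0]; col=int(round(c[0])); r=np.arange(int(c[1])-half,int(c[1])+half)
        line=cv2.GaussianBlur(p["image"],(3,1),0)[r,col].astype(float)
        th,y=cyl(p,np.c_[np.full(len(r),col),r].astype(float),O)
        k=abs(th)<1.0; g=line.sum(1)
        base=np.array([np.median(g[k&(abs(th-t)<.6)]) for t in th]); dk=np.where(k,np.maximum(base-g-60,0),0)
        res.append((round(s,3),round(float(np.degrees((dk*th).sum()/max(dk.sum(),1))),1),int(dk.sum())))
    return res
def axis(p,O,s=-.05):
    """silhouette rows at lathe y=s: red minus blue (wood) edges"""
    c=proj(p,[O+ey*s+[0,0,.17]])[0]; col=int(round(c[0])); r=np.arange(int(c[1])-45,int(c[1])+45)
    return col,[(int(a),p["image"][a,col].tolist()) for a in r]
E
python3 - <<'E'
from h import *
O=np.array([.6155,-.034,0])
p=shot("wrist"); print(groove2(p,O)); t=shot("top"); print(groove2(t,O,half=20))
a=axis(p,O,.06); print(a[0],[(r,c) for r,c in a[1] if r<188 and r>174 or 220<r<236])
a=axis(t,O,.06); print(a[0],[(r,c) for r,c in a[1] if r>144 and r<180])
E
```

```text
[(np.float64(-0.04), 11.9, 528), (np.float64(-0.03), 4.6, 1904), (np.float64(-0.02), 3.9, 1736), (np.float64(-0.01), 10.8, 1508), (np.float64(0.0), 10.3, 1370), (np.float64(0.01), 10.9, 1276), (np.float64(0.02), 10.5, 1285), (np.float64(0.03), 10.3, 1248), (np.float64(0.04), 10.6, 1238)]
[(np.float64(-0.04), 13.6, 237), (np.float64(-0.03), 17.6, 161), (np.float64(-0.02), 20.0, 56), (np.float64(-0.01), 0.0, 0), (np.float64(0.0), 0.0, 0), (np.float64(0.01), 0.0, 0), (np.float64(0.02), 0.0, 0), (np.float64(0.03), 0.0, 0), (np.float64(0.04), 0.0, 0)]
185 [(175, [57, 66, 87]), (176, [54, 63, 86]), (177, [51, 63, 88]), (178, [81, 74, 78]), (179, [107, 88, 63]), (180, [110, 92, 71]), (181, [120, 99, 77]), (182, [125, 103, 79]), (183, [131, 108, 83]), (184, [135, 111, 86]), (185, [142, 118, 91]), (186, [150, 125, 95]), (187, [159, 134, 102]), (221, [192, 162, 126]), (222, [189, 160, 124]), (223, [186, 158, 122]), (224, [181, 152, 117]), (225, [169, 141, 108]), (226, [160, 133, 101]), (227, [198, 168, 130]), (228, [208, 178, 138]), (229, [207, 177, 139]), (230, [206, 176, 138]), (231, [205, 175, 138]), (232, [206, 177, 138]), (233, [207, 177, 138]), (234, [208, 178, 139]), (235, [209, 179, 140])]
  return _methods._mean(a, axis=axis, dtype=dtype,
  ret = ret.dtype.type(ret / rcount)
```

```bash
cat >> h.py <<'E'
def axfit(p,col,rows,O):
    c,d=ray(p,[(col,r) for r in rows]); n=np.c_[d@ex,d[:,2]]; n/=np.linalg.norm(n,axis=1,keepdims=True)
    mid=n.sum(0); s=(.17-c[2])/mid[1]; return (c-O)@ex+mid[0]*s
E
python3 - <<'E'
from h import *
O=np.array([.6155,-.034,0])
p=shot("wrist"); d=axfit(p,185,(177.8,226.6),O); print("off",d)
im=p["image"].astype(int); print([(r,int(im[r,230].sum())) for r in range(198,220)])
for e in (d,0): print(e,np.degrees(cyl(p,np.array([(230.,r) for r in (203.5,208,212.5)]),O+ex*e)[0]))
print(np.array(p["world_from_camera"]).round(4))
E
```

```text
off 0.002244148253832276
[(198, 482), (199, 488), (200, 496), (201, 515), (202, 480), (203, 344), (204, 250), (205, 267), (206, 274), (207, 272), (208, 272), (209, 270), (210, 265), (211, 245), (212, 275), (213, 459), (214, 514), (215, 501), (216, 497), (217, 494), (218, 495), (219, 490)]
0.002244148253832276 [14.0334567   3.99184939 -6.58666767]
0 [ 2.01717515e+01  1.02203757e+01 -1.46583711e-02]
[[-6.920e-02 -9.475e-01 -3.122e-01  7.070e-01]
 [-9.976e-01  6.560e-02  2.180e-02 -5.630e-02]
 [-1.000e-04  3.129e-01 -9.498e-01  4.632e-01]
 [ 0.000e+00  0.000e+00  0.000e+00  1.000e+00]]
```

Call:
play_rows([
  [[0, -0.4, -1.8, -4, 0], [0, -0.4, -1.8, -4, 0], [0, -0.5, -1.6, -4, 0], [0, 0, 0, -0.9, 0], [0, 0, 0, 0, 0]],
])

```text
time_s: 11.6
tool_pos: [0.6141, -0.1035, 0.2117]
eef_rot: [0.999, -0.035, -0.002, -0.0]
ft_force: [0.3, 0.7, -0.6]
gripper_width: -0.0002
grip_force: 0.0
```

```bash
python3 - <<'E'
from h import *
O=np.array([.6177,-.034,0]); print(get_state()["tool_pos"])
p=shot("wrist","w7.png"); c=proj(p,[O+ey*s+[0,0,.17] for s in (0,.03,.06)]); print(c.round(1))
im=cv2.GaussianBlur(p["image"],(3,3),0).astype(int)
for s in (.02,): 
    col=int(proj(p,[O+ey*s+[0,0,.17]])[0][0]); print(col,[(r,im[r,col].sum(),im[r,col,0]-im[r,col,2]) for r in range(100,330,3)])
E
```

```text
[ 0.61411046 -0.103498    0.21167939]
[[136.  260.8]
 [ 77.6 260.4]
 [ 21.7 259.8]]
96 [(100, np.int64(304), np.int64(44)), (103, np.int64(314), np.int64(45)), (106, np.int64(319), np.int64(46)), (109, np.int64(311), np.int64(44)), (112, np.int64(311), np.int64(43)), (115, np.int64(317), np.int64(43)), (118, np.int64(323), np.int64(44)), (121, np.int64(322), np.int64(42)), (124, np.int64(210), np.int64(-25)), (127, np.int64(218), np.int64(-25)), (130, np.int64(325), np.int64(-66)), (133, np.int64(363), np.int64(-77)), (136, np.int64(369), np.int64(-80)), (139, np.int64(404), np.int64(-11)), (142, np.int64(692), np.int64(6)), (145, np.int64(681), np.int64(7)), (148, np.int64(686), np.int64(6)), (151, np.int64(686), np.int64(6)), (154, np.int64(687), np.int64(7)), (157, np.int64(681), np.int64(7)), (160, np.int64(564), np.int64(7)), (163, np.int64(377), np.int64(4)), (166, np.int64(354), np.int64(5)), (169, np.int64(364), np.int64(4)), (172, np.int64(364), np.int64(6)), (175, np.int64(249), np.int64(-30)), (178, np.int64(223), np.int64(-38)), (181, np.int64(220), np.int64(-38)), (184, 
[... 1066 characters left out ...]
48), np.int64(8)), (274, np.int64(248), np.int64(8)), (277, np.int64(250), np.int64(9)), (280, np.int64(255), np.int64(11)), (283, np.int64(540), np.int64(69)), (286, np.int64(529), np.int64(68)), (289, np.int64(526), np.int64(68)), (292, np.int64(521), np.int64(68)), (295, np.int64(515), np.int64(67)), (298, np.int64(502), np.int64(67)), (301, np.int64(464), np.int64(65)), (304, np.int64(541), np.int64(69)), (307, np.int64(547), np.int64(68)), (310, np.int64(553), np.int64(70)), (313, np.int64(534), np.int64(69)), (316, np.int64(529), np.int64(68)), (319, np.int64(546), np.int64(69)), (322, np.int64(554), np.int64(70)), (325, np.int64(501), np.int64(67)), (328, np.int64(502), np.int64(68))]
```

View pics/w7.png

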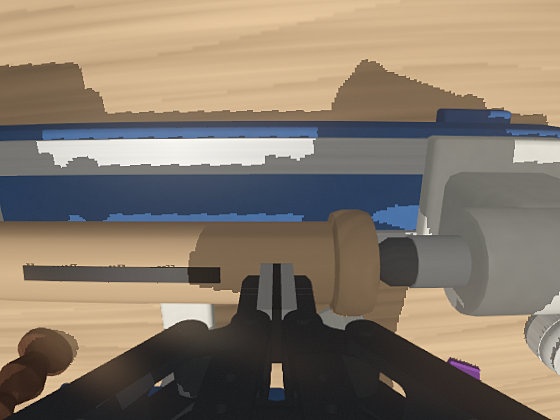

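```bash
cat >> h.py <<'E'
def ang(p,col,edges,gr,O):
    d=axfit(p,col,edges,O); return d,np.degrees(cyl(p,np.array([(float(col),r) for r in gr]),O+ex*d)[0])
E
python3 - <<'E'
from h import *
O=np.array([.6177,-.034,0])
p=shot("wrist"); im=p["image"].astype(int)
for col in (60,96,150):
    g=im[:,col].sum(1); rb=im[:,col,0]-im[:,col,2]
    r0=215+int(np.argmax(rb[215:230]>0)); gr=[r for r in range(262,288) if g[r]<330]; b=296+int(np.argmin(g[296:308]))
    print(col,r0,gr[0],gr[-1],b,g[297:308],ang(p,col,(r0-.5,b+.8),(gr[0]-.5,(gr[0]+gr[-1])/2,gr[-1]+.5),O), get_state()["eef_rot"])
E
```

```text
60 222 266 280 301 [502 497 481 462 460 528 539 535 532 532 536] (np.float64(-0.00035765360983751326), array([20.67280535, 10.86399042,  0.4176732 ])) [ 9.99409240e-01 -3.43672028e-02  2.09968572e-04 -1.46482297e-04]
96 222 267 281 301 [504 501 497 478 460 463 540 539 539 544 549] (np.float64(-0.0001610581766498531), array([19.39694436,  9.63136373, -0.82443033])) [ 9.99409240e-01 -3.43672028e-02  2.09968572e-04 -1.46482297e-04]
150 222 267 281 302 [512 507 503 494 478 456 464 549 543 543 544] (np.float64(-0.00023308085434613213), array([20.10062242, 10.46458038,  0.19779465])) [ 9.99409240e-01 -3.43672028e-02  2.09968572e-04 -1.46482297e-04]
```

Call:
play_rows([
  [[0, 0, 0, -0.5, 0], [0, 0, 0, -0.4, 0], [0, 0, 0, 0, 0], [0, -0.3, 0.02, 0, 0], [0, -0.2, 0.0, 0, 0]],
])

```text
time_s: 12.2
tool_pos: [0.6139, -0.1027, 0.209]
eef_rot: [0.999, -0.034, 0.006, 0.001]
ft_force: [6.6, 1.1, 7.6]
gripper_width: -0.0
grip_force: 4.2
```

```bash
cat >> h.py <<'E'
def meas(O,cols=(60,96,150)):
    p=shot("wrist"); im=p["image"].astype(int); print(get_state()["tool_pos"].round(4))
    for col in cols:
        th,y=cyl(p,np.c_[np.full(420,col),np.arange(420)].astype(float),O)
        c=int(proj(p,[O+ey*y[260]+[0,0,.17]])[0][1]); g=im[:,col].sum(1); rb=im[:,col,0]-im[:,col,2]
        ks=[r for r in range(c-15,c+36) if g[r]<330]
        r0=c-60+int(np.argmax(rb[c-60:c-20]>20)); b=c+28+int(np.argmin(g[c+28:c+52]))
        d,a=ang(p,col,(r0-.5,b+.8),(ks[0]-.5,(ks[0]+ks[-1])/2,ks[-1]+.5),O); print(col,c,r0,ks[0],ks[-1],b,round(d,4),a.round(1))
E
python3 - <<'E'
from h import *
meas(np.array([.6177,-.034,0]))
E
```

```text
[ 0.6137 -0.1026  0.2089]
60 263 224 272 286 304 -0.0003 [16.   6.3 -4.3]
96 263 224 272 287 305 -0.0003 [16.7  6.4 -4.8]
150 263 224 273 287 306 -0.0004 [16.2  6.6 -3.7]
```

Call:
play_rows([
  [[0, -0.1, 0, 0, 0], [0, -0.1, 0.0, 0, 0], [0, 0, 0, 0, 0], [0, 0, 0, 0, 0]],
])

```text
time_s: 12.65
tool_pos: [0.6118, -0.1025, 0.2089]
eef_rot: [0.999, -0.034, 0.006, 0.001]
ft_force: [5.5, 1.7, 9.1]
gripper_width: -0.0001
grip_force: 4.5
```

```bash
python3 - <<'E'
from h import *
meas(np.array([.6177,-.034,0]))
E
```

```text
[ 0.6118 -0.1025  0.2089]
60 259 220 273 286 300 -0.0002 [  9.1  -0.4 -11. ]
96 259 220 273 287 287 0.0033 [ -0.1 -11.2 -24.9]
150 260 220 274 287 288 0.0032 [ -0.5 -10.8 -23.2]
```

Call:
play_rows([
  [[0, 0, 0, 3, 0], [0, 0, 0, 4, 0], [0, -3.5, 0, 1, 0], [0, -3.5, 0, 0, 0], [0, 0, 0, 0, 0]],
])

```text
time_s: 13.2
tool_pos: [0.5357, -0.1017, 0.2844]
eef_rot: [0.999, -0.034, -0.0, -0.0]
ft_force: [0.5, 0.1, -0.6]
gripper_width: -0.0001
grip_force: 0.0
```

```bash
python3 - <<'E'
from h import *
O=np.array([.6175,-.034,0]); print(get_state()["tool_pos"])
p=shot("wrist","w8.png"); im=p["image"].astype(int); print(np.array(p["world_from_camera"])[:3,3])
for s in (0.03,.0):
    c=proj(p,[O+ey*s+[0,0,.18]])[0].astype(int); print(c,[(r,int(im[r,c[0]].sum()),int(im[r,c[0],0]-im[r,c[0],2])) for r in range(c[1]-44,c[1]+44)])
for r in find_in(p,"plunger_top"): X=w(p,r["xyz"]); print(r["score"],X,proj(p,X))
E
```

```text
[ 0.53566373 -0.10170103  0.28436897]
[ 0.61505225 -0.10667321  0.40757415]
[103  94] [(50, 488, 6), (51, 262, 5), (52, 288, 6), (53, 297, 6), (54, 294, 5), (55, 297, 7), (56, 296, 5), (57, 295, 6), (58, 292, 6), (59, 297, 5), (60, 305, 1), (61, 259, 30), (62, 274, 44), (63, 290, 44), (64, 305, 44), (65, 315, 48), (66, 323, 50), (67, 343, 52), (68, 361, 52), (69, 377, 56), (70, 389, 58), (71, 395, 58), (72, 401, 58), (73, 409, 59), (74, 409, 61), (75, 418, 60), (76, 420, 60), (77, 423, 61), (78, 425, 61), (79, 428, 61), (80, 428, 61), (81, 433, 61), (82, 434, 63), (83, 434, 63), (84, 437, 64), (85, 445, 64), (86, 447, 64), (87, 459, 64), (88, 454, 64), (89, 352, 46), (90, 190, 1), (91, 214, 7), (92, 215, 8), (93, 218, 8), (94, 214, 7), (95, 217, 9), (96, 214, 9), (97, 218, 9), (98, 217, 8), (99, 222, 8), (100, 213, 6), (101, 176, -2), (102, 501, 75), (103, 464, 66), (104, 453, 64), (105, 448, 63), (106, 445, 63), (107, 442, 63), (108, 440, 61), (109, 435, 62), (110, 433, 61), (111, 428, 62), (112, 427, 61), (113, 428, 60), (114, 423, 60), (115, 420, 60), (116, 414, 60), (117, 409, 59
[... 1022 characters left out ...]
8), (97, 243, 8), (98, 249, 8), (99, 239, 6), (100, 215, -2), (101, 316, 52), (102, 472, 66), (103, 459, 63), (104, 453, 62), (105, 448, 61), (106, 442, 63), (107, 442, 63), (108, 435, 60), (109, 433, 61), (110, 435, 60), (111, 428, 60), (112, 429, 60), (113, 424, 59), (114, 423, 58), (115, 418, 58), (116, 413, 58), (117, 406, 57), (118, 403, 57), (119, 397, 56), (120, 387, 55), (121, 377, 52), (122, 364, 50), (123, 346, 48), (124, 313, 46), (125, 266, 47), (126, 481, 16), (127, 615, 7), (128, 629, 6), (129, 620, 8), (130, 621, 7), (131, 626, 8), (132, 622, 8), (133, 616, 8), (134, 612, 7), (135, 618, 7), (136, 623, 8)]
0.49 [ 0.45208322 -0.17053259  0.04372065] [[346.88335762 244.28654047]]
```

View pics/w8.png

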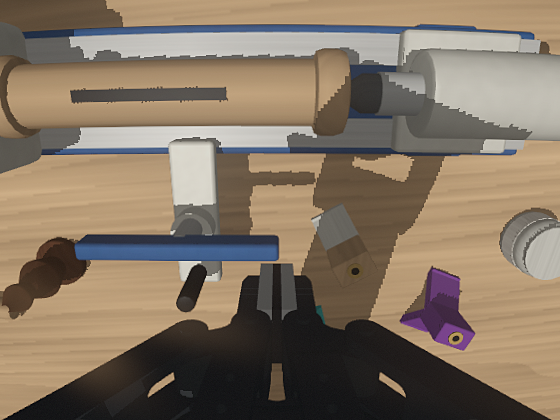

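From directly above, the groove (cols 70-228, rows 88-101) lies mid-spindle, with silhouette edges at rows 60 and 126. I'll compute its angle, the axis position and the groove's mid y.

```bash
python3 - <<'E'
from h import *
O=np.array([.6175,-.034,0])
p=shot("wrist")
print(ang(p,103,(60.5,126.5),(89.2,95.4,101.5),O)); print(ang(p,153,(59.6,125.7),(87.3,94.1,100.9),O))
print(cyl(p,np.array([(70.5,96.),(228,93.5)]),O)[1])
# yaw from axis at two columns
for col,e in ((103,(60.5,126.5)),(250,None)):
    if e is None:
        im=p["image"].astype(int); rb=im[:,col,0]-im[:,col,2]; k=[r for r in range(40,145) if rb[r]>25]; e=(k[0]-.5,k[-1]+.5); print(e)
    print(col,axfit(p,col,e,O))
b=onz(p,[(75,247),(278,247),(180,260)],.165); print("bar",(b-O)@ex,(b-O)@ey)
t=shot("top","t9.png"); print("plunger",onz(t,[(165+161/3,115+130/3)],.275))
E
```

```text
(np.float64(0.0028467784503061963), array([  8.26007895,  -1.57325283, -11.39282824]))
(np.float64(0.002674817627364251), array([  9.89483781,  -0.80409322, -11.64851543]))
[ 0.04534931 -0.04598181]
103 0.0028467784503061963
(63.5, 129.5)
250 -0.0003016869212193367
bar [-0.10286525 -0.10249575 -0.11268624] [ 0.07297064 -0.07413215 -0.00356601]
plunger [[0.60285313 0.1373937  0.275     ]]
```

Call:
play_rows([
  [[0, 1, 3, 2.5, 0], [0, 1, 4, 2, 0], [0, 1.3, 4.5, 0.5, 0], [0, 1.3, 4.5, 0, 0], [0, 1.3, 4.2, 0, 0]],
])

```text
time_s: 13.9
tool_pos: [0.5985, 0.1018, 0.3347]
eef_rot: [0.999, -0.034, 0.001, -0.0]
ft_force: [0.8, -0.5, -1.4]
gripper_width: 0.0
grip_force: 0.0
```

Call:
play_rows([
  [[0, 1.0, 3.6, 0, 0], [0, 0, 0, 0, 0], [0, 0, 0, 0, 0]],
])

```text
time_s: 14.2
tool_pos: [0.6078, 0.1364, 0.3337]
eef_rot: [0.999, -0.033, -0.0, 0.0]
ft_force: [0.1, -0.0, 0.3]
gripper_width: 0.0001
grip_force: 0.0
```

```bash
python3 - <<'E'
from h import *
p=shot("wrist","w9.png"); print(get_state()["tool_pos"])
for r in find_in(p,"plunger_top"): X=w(p,r["xyz"]); print(r["score"],X,proj(p,X))
print("fingertip proj",proj(p,[get_state()["tool_pos"]-[0,0,.019]]))
E
```

```text
[0.6076603  0.1354663  0.33384924]
0.64 [0.60763128 0.14255097 0.2739595 ] [[265.60592899 245.37032883]]
fingertip proj [[280.94894292 283.05630543]]
```

View pics/w9.png

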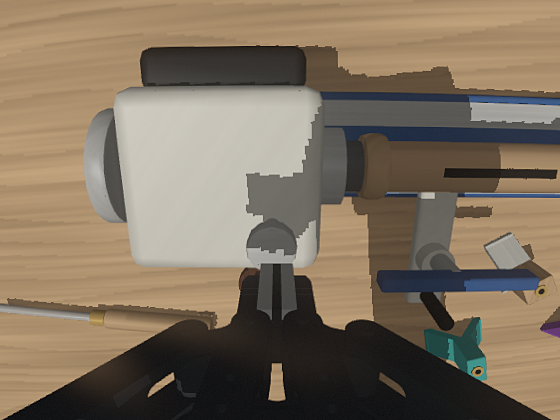

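Call:
play_rows([
  [[0, -0.1, 0.35, -3, 0], [0, 0, 0, -0.7, 0], [0, 0, 0, -0.5, 0], [0, 0, 0, -0.5, 0], [0, 0, 0, -0.4, 0]],
])

```text
time_s: 14.8
tool_pos: [0.6067, 0.1383, 0.2848]
eef_rot: [0.999, -0.034, 0.001, 0.0]
ft_force: [-3.1, -2.0, 5.4]
gripper_width: -0.0003
grip_force: 2.3
```

Call:
play_rows([
  [[0, 0, 0, -0.3, 0], [0, 0, 0, -0.3, 0], [0, 0, 0, 0, 0]],
])

```text
time_s: 15.1
tool_pos: [0.6069, 0.1385, 0.28]
eef_rot: [0.999, -0.034, 0.001, 0.0]
ft_force: [-5.5, -2.2, 12.1]
gripper_width: -0.0003
grip_force: 5.6
```

Contact, and it is moving. I'll press on until the force shows the stop.

Call:
play_rows([
  [[0, 0, 0, -0.3, 0], [0, 0, 0, -0.3, 0], [0, 0, 0, -0.2, 0], [0, 0, 0, 0, 0]],
])

```text
time_s: 15.5
tool_pos: [0.6073, 0.1386, 0.2796]
eef_rot: [0.999, -0.034, 0.003, 0.001]
ft_force: [-20.0, -4.9, 38.5]
gripper_width: -0.0001
grip_force: 18.9
```

Call:
play_rows([
  [[0, 0, 0, 2, 0], [0, 0, 0, 3, 0], [0, -2.5, -4, 0, 0], [2, -2.5, -4, 0, 0], [4, -2.5, -4, 0, 0]],
])

```text
time_s: 16.0
tool_pos: [0.5305, 0.0182, 0.3189]
eef_rot: [0.999, -0.033, 0.001, -0.0]
ft_force: [0.3, -1.1, 0.2]
gripper_width: 0.0285
grip_force: 0.0
```

Call:
play_rows([
  [[8, -2.5, -4, 0, 0], [8, -2.5, -4, 0, 0], [8, -2.5, -4, 0, 0], [8, -2.5, -4, 0, 0], [8, -0.2, -2.8, 0, 0]],
])

```text
time_s: 16.5
tool_pos: [0.4276, -0.1708, 0.3191]
eef_rot: [0.999, -0.035, 0.001, 0.0]
ft_force: [1.1, -0.7, 0.2]
gripper_width: 0.0798
grip_force: 0.0
```

Call:
play_rows([
  [[8, 0, 0, 0, 0], [8, 0, 0, 0, 0]],
])

```text
time_s: 16.7
tool_pos: [0.4293, -0.1692, 0.3189]
eef_rot: [0.999, -0.035, 0.0, -0.0]
ft_force: [0.1, 1.0, 0.1]
gripper_width: 0.0802
grip_force: 0.0
```

```bash
python3 - <<'E'
from h import *
p=shot("wrist"); print(get_state()["tool_pos"],get_state()["eef_rot"])
c=proj(p,[(.438,-.173,.078)])[0]; print(c)
x,y=int(c[0]),int(c[1]); x0=max(x-90,0); y0=max(y-70,0)
cr=p["image"][y0:y0+140,x0:x0+180]; print(x0,y0)
cv2.imwrite("pics/w10.png",cv2.resize(cr[:,:,::-1],None,fx=4,fy=4,interpolation=cv2.INTER_CUBIC))
for r in find_in(p,"guide_grip"): X=w(p,r["xyz"]); print(r["score"],X,proj(p,X))
E
```

```text
[ 0.42940871 -0.16863347  0.31892418] [ 9.99421838e-01 -3.39980325e-02  1.28356056e-04 -3.25922643e-04]
[280.09517676 162.56821369]
190 92
0.67 [ 0.44353592 -0.174345    0.02729998] [[280.54897278 148.87391379]]
0.66 [ 0.36222852 -0.27723605  0.03300946] [[373.61216263 213.55923151]]
0.6 [ 0.32921522 -0.11413898  0.02655603] [[237.16122171 246.49754086]]
0.3 [0.43617127 0.1525664  0.01472587] [[ 12.75213912 174.41373035]]
0.24 [ 0.56105864 -0.06207493  0.07472838] [[150.97314696  39.50358063]]
```

View pics/w10.png

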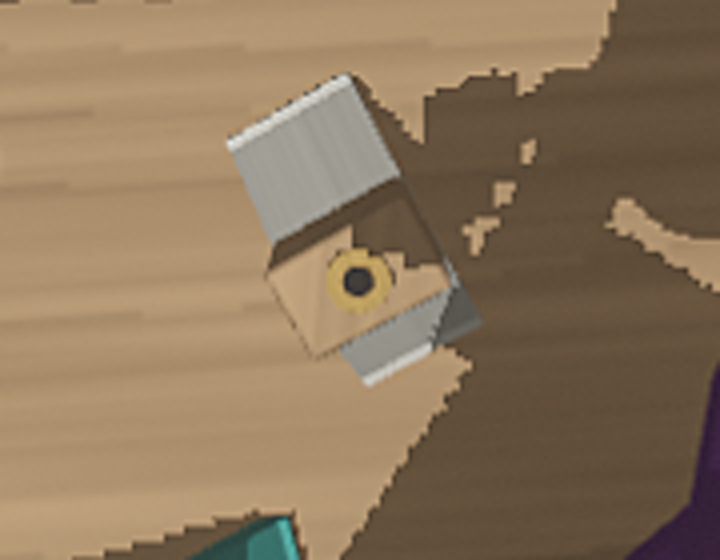

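The crop shows the block's top face corners at (267,272), (315,357), (452,287) and (404,202), with the bush at (358,281). The long side, guide y, runs along (137,-70).

```bash
python3 - <<'E'
from h import *
p=shot("wrist"); print(get_state()["tool_pos"])
q=np.array([(267,272),(315,357),(452,287),(404,202),(358,281)])/4+[190,92]
X=onz(p,q,.079); print(X.round(4)); 
v=X[2]-X[1]; u=X[1]-X[0]; print(np.linalg.norm(v),np.linalg.norm(u),"yaw of long",np.degrees(np.arctan2(v[1],v[0])),np.degrees(np.arctan2(u[1],u[0])),X[:4].mean(0))
f=np.array([(228,140),(345,75),(368,385),(435,345)])/4+[190,92]; F=onz(p,f,.003); print(F.round(4),F.mean(0))
s=get_state(); print(2*np.degrees(np.arctan2(s["eef_rot"][1],s["eef_rot"][0])))
E
```

```text
[ 0.42954982 -0.16815413  0.31905499]
[[ 0.4425 -0.1494  0.079 ]
 [ 0.4203 -0.1596  0.079 ]
 [ 0.4357 -0.1945  0.079 ]
 [ 0.4573 -0.1839  0.079 ]
 [ 0.4387 -0.1715  0.079 ]]
0.03818318958279767 0.02440585970036689 yaw of long -66.20239719617618 -155.3457548219008 [ 0.43893356 -0.17184862  0.079     ]
[[ 0.4679 -0.1363  0.003 ]
 [ 0.4839 -0.1713  0.003 ]
 [ 0.392  -0.1721  0.003 ]
 [ 0.403  -0.193   0.003 ]] [ 0.43670886 -0.1682127   0.003     ]
-3.8147765588539415
```

Guide y lies at -66°, so I'll grip across its 26 mm faces by turning the tool +2.06 rad, staying high while I turn.

Call:
play_rows([
  [[8, 0.3, 0, -1, 0.147], [8, 0.3, 0, -1, 0.147], [8, 0.3, -0.3, -1, 0.147], [8, 0, 0, -1, 0.147], [8, 0, 0, -1, 0.147]],
])

```text
time_s: 17.35
tool_pos: [0.4387, -0.171, 0.2688]
eef_rot: [0.944, 0.331, 0.0, -0.0]
ft_force: [-0.0, 0.3, 0.2]
gripper_width: 0.0798
grip_force: 0.0
```

Call:
play_rows([
  [[8, 0, 0, -1, 0.147], [8, 0, 0, -1, 0.147], [8, 0, 0, -1, 0.147], [8, 0, 0, -1, 0.147], [8, 0, 0, -1, 0.147]],
])

```text
time_s: 17.85
tool_pos: [0.4387, -0.171, 0.2188]
eef_rot: [0.762, 0.648, 0.0, 0.0]
ft_force: [0.1, 0.7, -0.3]
gripper_width: 0.0804
grip_force: 0.0
```

Call:
play_rows([
  [[8, 0, 0, -1, 0.147], [8, 0, 0, -1, 0.147], [8, 0, 0, 0, 0.147], [8, 0, 0, 0, 0.149], [8, 0, 0, 0, 0]],
])

```text
time_s: 18.35
tool_pos: [0.4386, -0.1711, 0.1992]
eef_rot: [0.543, 0.84, 0.0, -0.0]
ft_force: [0.1, 0.5, -0.2]
gripper_width: 0.0799
grip_force: 0.0
```

```bash
python3 - <<'E'
from h import *
s=get_state(); print(s["tool_pos"],np.degrees(2*np.arctan2(s["eef_rot"][1],s["eef_rot"][0]))-90,s["q"])
p=shot("wrist","w11.png"); c=proj(p,[(.4387,-.1715,.078)]); print(c)
E
```

```text
[ 0.43857367 -0.17107222  0.19916681] 24.216315614682046 [-6.13534090e-01 -1.32614310e-01  2.04954515e+00  1.88252723e-04
  1.22472509e+00 -1.03625239e+00]
[[275.9819346  209.80981903]]
```

View pics/w11.png

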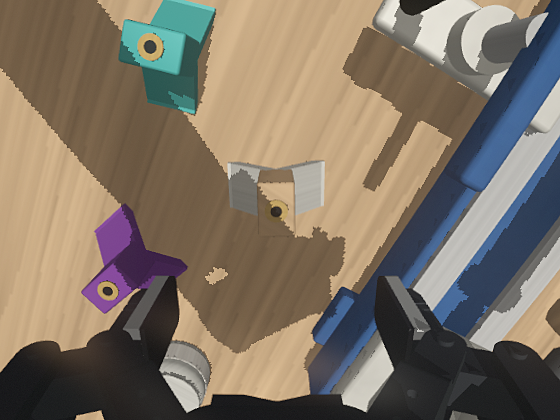

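The guide is square to the fingers and centred, with its bush at (277,211) against (276,210) predicted. I've now viewed 12 pictures, over the 10 allowed, so the rest of the checks will be numeric. Descending to grasp.

Call:
play_rows([
  [[7, 0, 0, -4, 0], [7, 0, 0, -4, 0], [7, 0, 0, -3.5, 0], [7, 0, 0, -2.6, 0], [7, 0, 0, 0, 0]],
])

```text
time_s: 18.9
tool_pos: [0.4358, -0.1699, 0.0549]
eef_rot: [0.545, 0.839, 0.0, -0.004]
ft_force: [0.2, -0.2, 1.3]
gripper_width: 0.0702
grip_force: 0.0
```

Call:
play_rows([
  [[1.5, 0, 0, 0, 0], [1.5, 0, 0, 0, 0], [1.5, 0, 0, 0, 0], [1.5, 0, 0, 0, 0], [1.5, 0, 0, 0, 0]],
], newtons=40)

```text
time_s: 19.4
tool_pos: [0.4395, -0.1729, 0.0603]
eef_rot: [0.544, 0.839, -0.0, 0.002]
ft_force: [0.9, 0.7, 7.8]
gripper_width: 0.0258
grip_force: 40.5
```

Call:
play_rows([
  [[1.5, 0, 0, 1, 0], [1.5, 0, 0, 3, 0], [1.5, 0, 0, 4, 0], [1.5, 0, 0, 4, 0], [1.5, 0, 0, 4, 0]],
])

```text
time_s: 19.9
tool_pos: [0.4375, -0.1716, 0.22]
eef_rot: [0.544, 0.839, 0.0, -0.0]
ft_force: [0.2, 0.0, -2.5]
gripper_width: 0.0255
grip_force: 39.7
```

Call:
play_rows([
  [[1.5, 0, 0, 4, 0], [1.5, 0, 0, 4, -0.12], [1.5, 2.8, 2.3, 1, -0.12], [1.5, 3, 2.3, 0, -0.12], [1.5, 3, 2.3, 0, -0.129]],
])

```text
time_s: 20.4
tool_pos: [0.5268, -0.1022, 0.3095]
eef_rot: [0.733, 0.68, 0.0, 0.001]
ft_force: [-0.5, -0.4, -1.9]
gripper_width: 0.0254
grip_force: 40.2
```

Call:
play_rows([
  [[1.5, 3, 2.3, 0, 0], [1.5, 3, 2.3, 0, 0], [1.5, 3, 2.3, 0, 0], [1.5, 0, 0, 0, 0], [1.5, 0, 0, 0, 0]],
])

```text
time_s: 20.9
tool_pos: [0.6158, -0.0335, 0.3078]
eef_rot: [0.73, 0.683, -0.001, -0.001]
ft_force: [0.4, -1.0, -2.6]
gripper_width: 0.0255
grip_force: 40.2
```

```bash
python3 - <<'E'
from h import *
s=get_state(); print(s["tool_pos"],np.degrees(2*np.arctan2(s["eef_rot"][1],s["eef_rot"][0]))-90,s["ft_force"],s["gripper_width"],s["q"])
p=shot("wrist","w12.png")
for r in find_in(p,"guide_grip")[:2]+find_in(p,"mark")[:2]: X=w(p,r["xyz"]); print(r["score"],X-s["tool_pos"],X)
p=shot("scene","s12.png"); 
for r in find_in(p,"guide_grip")[:4]: X=w(p,r["xyz"]); print(r["score"],X,proj(p,X))
E
```

```text
[ 0.61581196 -0.03353083  0.30781632] -3.8354235285161877 [ 0.42442721 -1.02427487 -2.60894069] 0.02552749216134827 [-2.37859491e-01  1.27278799e-01  1.58706402e+00 -3.75122002e-04
  1.42892082e+00 -1.70865370e-01]
0.86 [-0.28055098 -0.22709598 -0.28746569] [ 0.33526097 -0.26062681  0.02035063]
0.66 [-0.00135885  0.00996555  0.00568367] [ 0.6144531  -0.02356528  0.31349999]
0.96 [ 0.00921534  0.07047745 -0.12214883] [0.62502729 0.03694662 0.1856675 ]
0.59 [-0.09967062  0.0153381  -0.16848241] [ 0.51614134 -0.01819273  0.13933391]
0.64 [ 0.33080346 -0.0935547   0.03978879] [[299.62369139 210.75236312]]
0.59 [ 0.6290068  -0.02561619  0.28220336] [[239.39367477 198.03358877]]
0.47 [ 0.35433701 -0.26901642  0.03793479] [[262.31985317 192.28406164]]
```

Call:
play_rows([
  [[1.5, 0.2, -0.2, -3, 0], [1.5, 0, 0, -2.5, 0], [1.5, 0, 0, -1.3, 0], [1.5, 0, 0, -0.3, 0], [1.5, 0, 0, 0, 0]],
])

```text
time_s: 21.65
tool_pos: [0.6182, -0.0363, 0.2377]
eef_rot: [0.731, 0.683, 0.0, 0.0]
ft_force: [-0.6, 0.2, -1.0]
gripper_width: 0.0256
grip_force: 40.1
```

Call:
play_rows([
  [[1.5, 0, 0, -0.2, 0], [1.5, 0, 0, -0.2, 0], [1.5, 0, 0, 0, 0]],
])

```text
time_s: 21.95
tool_pos: [0.6184, -0.0361, 0.2338]
eef_rot: [0.731, 0.683, 0.0, 0.0]
ft_force: [-0.1, 0.1, -2.4]
gripper_width: 0.0258
grip_force: 40.1
```

Call:
play_rows([
  [[1.5, 0, 0, -0.2, 0], [1.5, 0, 0, -0.2, 0], [1.5, 0, 0, 0, 0], [1.5, 0, 0, 0, 0]],
])

```text
time_s: 22.35
tool_pos: [0.6181, -0.036, 0.2291]
eef_rot: [0.731, 0.683, -0.0, -0.0]
ft_force: [-0.1, 0.6, -3.3]
gripper_width: 0.0252
grip_force: 40.1
```

Call:
play_rows([
  [[1.5, 0, 0, -0.15, 0], [1.5, 0, 0, 0, 0], [1.5, 0, 0, 0, 0]],
])

```text
time_s: 22.65
tool_pos: [0.6181, -0.0361, 0.2279]
eef_rot: [0.731, 0.683, -0.0, -0.0]
ft_force: [-0.8, -0.8, -2.1]
gripper_width: 0.0256
grip_force: 40.2
```

Call:
play_rows([
  [[1.5, 0, 0, -0.15, 0], [1.5, 0, 0, 0, 0], [1.5, 0, 0, 0, 0]],
])

```text
time_s: 22.95
tool_pos: [0.6182, -0.0361, 0.2277]
eef_rot: [0.731, 0.683, -0.0, 0.0]
ft_force: [-4.3, 1.0, 5.4]
gripper_width: 0.0255
grip_force: 40.9
```

Call:
play_rows([
  [[1.5, 0, 0, -0.1, 0], [1.5, 0, 0, 0, 0], [1.5, 0, 0, 0, 0]],
])

```text
time_s: 23.25
tool_pos: [0.6183, -0.036, 0.2276]
eef_rot: [0.731, 0.683, -0.0, 0.0]
ft_force: [-6.7, 2.4, 8.9]
gripper_width: 0.0257
grip_force: 41.4
```

Call:
play_rows([
  [[1.5, -0.1, 0, 0, 0], [1.5, 0, 0, 0, 0], [1.5, 0, 0, 0, 0]],
])

```text
time_s: 23.55
tool_pos: [0.6176, -0.0361, 0.2272]
eef_rot: [0.731, 0.683, 0.0, 0.001]
ft_force: [-3.4, 0.6, 5.7]
gripper_width: 0.0255
grip_force: 41.1
```

Call:
play_rows([
  [[1.5, -0.1, 0, 0, 0], [1.5, 0, 0, 0, 0], [1.5, 0, 0, 0, 0]],
])

```text
time_s: 23.85
tool_pos: [0.617, -0.0362, 0.2268]
eef_rot: [0.731, 0.683, 0.001, 0.001]
ft_force: [-1.6, 1.1, 6.6]
gripper_width: 0.0254
grip_force: 40.9
```

Call:
play_rows([
  [[1.5, -0.1, 0, 0, 0], [1.5, 0, 0, 0, 0], [1.5, 0, 0, 0, 0]],
])

```text
time_s: 24.15
tool_pos: [0.6167, -0.0362, 0.2268]
eef_rot: [0.731, 0.683, 0.002, 0.002]
ft_force: [4.3, 1.1, 4.8]
gripper_width: 0.0252
grip_force: 40.9
```

Call:
play_rows([
  [[1.5, 0.06, 0, 0.1, 0], [1.5, 0, 0, 0, 0], [1.5, 0, 0, 0, 0]],
])

```text
time_s: 24.45
tool_pos: [0.6167, -0.0362, 0.2268]
eef_rot: [0.731, 0.683, 0.001, 0.001]
ft_force: [5.6, 1.1, 2.6]
gripper_width: 0.0254
grip_force: 40.7
```

```bash
python3 - <<'E'
from h import *
O=np.array([.6175,-.034,0]); s=get_state(); print(s["tool_pos"],s["ft_force"],np.degrees(2*np.arctan2(s["eef_rot"][1],s["eef_rot"][0]))-90)
p=shot("wrist","w13.png")
for r in find_in(p,"mark")[:2]+find_in(p,"guide")[:3]: X=w(p,r["xyz"]); print(r["score"],X,(X-O)@ex,(X-O)@ey)
im=p["image"].astype(int)
uv=proj(p,[O+ey*y+[0,0,.19] for y in np.arange(.0,.08,.005)]); print(uv.round())
# darkness along top line of the spindle
for y in np.arange(.016,.07,.003):
    u,v=proj(p,[O+ey*y+[0,0,.19]])[0]; 
    if 0<=v<420: print(round(y,3),[int(im[int(v),int(u)+k].sum()) for k in range(-30,31,5)])
E
```

```text
[ 0.61674494 -0.03623214  0.22678045] [5.61701158 1.06606509 2.5804333 ] -3.9072040643726353
0.62 [0.62486266 0.03189868 0.18678261] 0.0029791055283962184 0.06624175074477387
0.98 [ 0.34311755 -0.12057157  0.02304529] -0.26804177633680665 -0.10456563009421889
0.76 [ 0.32594254 -0.25054567  0.00932153] -0.2765651371418986 -0.23539223590891428
0.72 [ 0.61664107 -0.02250467  0.23301064] -0.001618886161197666 0.011413132674353437
[[278. 260.]
 [278. 251.]
 [278. 241.]
 [277. 231.]
 [277. 220.]
 [277. 210.]
 [277. 199.]
 [277. 189.]
 [277. 178.]
 [277. 166.]
 [277. 155.]
 [277. 143.]
 [277. 131.]
 [277. 119.]
 [277. 107.]
 [277.  95.]]
0.016 [300, 302, 299, 303, 301, 261, 70, 316, 300, 297, 298, 297, 291]
0.019 [300, 293, 364, 405, 414, 119, 123, 113, 403, 399, 308, 300, 300]
0.022 [368, 389, 398, 403, 401, 119, 121, 117, 400, 388, 383, 368, 340]
0.025 [373, 391, 396, 403, 417, 130, 127, 124, 400, 391, 381, 370, 340]
0.028 [375, 390, 396, 401, 421, 130, 134, 127, 400, 391, 381, 368, 343]
0.031 [373, 391, 397, 402, 419, 138, 130, 132, 403, 393, 384, 369, 346]
0.034 [372, 393, 399, 404, 422, 138, 138, 136, 404, 394, 383, 372, 345]
0.037 [376, 391, 399, 403, 423, 140, 140, 138, 420, 391, 385, 371, 348]
0.04 [376, 392, 400, 406, 427, 144, 145, 134, 410, 395, 384, 373, 344]
0.043 [376, 394, 401, 403, 432, 145, 149, 145, 410, 397, 385, 375, 349]
0.046 [378, 394, 402, 407, 420, 400, 448, 393, 406, 392, 386, 375, 352]
0.049 [378, 391, 396, 408, 420, 424, 427, 418, 404, 394, 386, 377, 353]
0.052 [382, 394, 401, 410, 418, 425, 429, 420, 405, 395, 387, 376, 356]
0.055 [380, 393, 403, 409, 421, 425, 429, 420, 404, 394, 382, 377, 350]
0.058 [378, 395, 402, 411, 419, 427, 429, 419, 406, 399, 386, 377, 352]
0.061 [382, 395, 400, 412, 420, 427, 432, 420, 408, 398, 386, 379, 353]
0.064 [383, 395, 402, 411, 421, 427, 434, 420, 411, 398, 385, 378, 356]
0.067 [381, 398, 402, 411, 421, 427, 432, 423, 408, 397, 386, 378, 358]
```

Call:
play_rows([
  [[1.5, 0.08, 0, 0, 0], [1.5, 0, 0, 0, 0], [1.5, 0, 0, 0, 0]],
])

```text
time_s: 24.9
tool_pos: [0.6169, -0.0362, 0.2268]
eef_rot: [0.731, 0.683, 0.0, 0.0]
ft_force: [3.4, 0.1, 5.0]
gripper_width: 0.0258
grip_force: 41.0
```

Balanced and seated. I'll release gently, then lift.

Call:
play_rows([
  [[2.8, 0.03, 0, 0, 0], [3.0, 0, 0, 0, 0], [3.5, 0, 0, 0, 0], [4.5, 0, 0, 0, 0], [5, 0, 0, 0, 0]],
])

```text
time_s: 25.4
tool_pos: [0.6166, -0.036, 0.2259]
eef_rot: [0.731, 0.683, -0.0, -0.0]
ft_force: [-0.0, 0.2, 0.3]
gripper_width: 0.05
grip_force: 0.0
```

Call:
play_rows([
  [[5, 0, 0, 1, 0], [5, 0, 0, 2, 0], [5, 0, 0, 4, 0], [5, 0, 0, 4, 0], [5, 0, -3, 1, 0]],
])

```text
time_s: 25.9
tool_pos: [0.6187, -0.0644, 0.3538]
eef_rot: [0.729, 0.684, 0.003, 0.004]
ft_force: [0.4, -0.1, 0.6]
gripper_width: 0.0498
grip_force: 0.0
```

Call:
play_rows([
  [[5, 0, -4, 0, 0], [5, 0, 0, 0, 0], [5, 0, 0, 0, 0]],
])

```text
time_s: 26.2
tool_pos: [0.6168, -0.1066, 0.3467]
eef_rot: [0.731, 0.682, 0.0, -0.0]
ft_force: [0.6, 1.1, -0.2]
gripper_width: 0.05
grip_force: 0.0
```

```bash
python3 - <<'E'
from h import *
O=np.array([.6175,-.034,0]); s=get_state(); print(s["tool_pos"])
p=shot("wrist","w14.png")
for l in("guide_grip","mark","rest_handle","plunger_top"):
    for r in find_in(p,l)[:3]: X=w(p,r["xyz"]); print(l,round(r["score"],2),X.round(4),((X-O)@ex).round(4),((X-O)@ey).round(4),proj(p,X)[0].round())
im=p["image"].astype(int)
# block top corners expected at seat
S=O+[0,0,.2225]; q=proj(p,[S+ex*a+ey*b+[0,0,.023] for a,b in((-.013,-.02),(.013,-.02),(.013,.02),(-.013,.02),(0,0))]); print(q.round(1))
for y in (-.05,-.04,-.03,.03,.04,.05):
    u,v=proj(p,[O+ey*y+[0,0,.19]])[0]
    if 0<=v<420: print(y,(int(u),int(v)),[int(im[int(v),int(u)+k].sum()) for k in range(-24,25,3)])
g=cv2.cvtColor(p["image"],cv2.COLOR_RGB2GRAY); x,y=q[4].astype(int)
for v in range(y-50,y+51,5): print(v,[int(p["image"][v,u,0])-int(p["image"][v,u,2]) for u in range(x-45,x+46,3)])
E
```

```text
[ 0.61675495 -0.10655519  0.34671303]
guide_grip 0.93 [ 0.6159 -0.0376  0.1957] -0.0014 -0.0037 [268. 104.]
guide_grip 0.93 [ 0.3302 -0.102   0.0256] -0.2822 -0.0869 [ 47. 171.]
guide_grip 0.7 [ 0.3611 -0.277   0.0312] -0.2398 -0.2594 [ 98. 296.]
mark 0.76 [ 0.6194 -0.0785  0.1856] 0.0048 -0.0443 [277. 158.]
rest_handle 0.73 [ 0.5131 -0.0267  0.158 ] -0.1046 0.0004 [142.  99.]
[[247.4 136.1]
 [291.  136. ]
 [291.5  65.3]
 [245.7  65.5]
 [268.9 101.5]]
-0.05 (270, 166) [530, 328, 372, 397, 405, 413, 420, 427, 432, 423, 413, 398, 389, 380, 357, 298, 250]
-0.04 (270, 153) [378, 338, 380, 396, 405, 413, 439, 139, 158, 146, 436, 402, 393, 380, 358, 303, 249]
-0.03 (270, 140) [253, 349, 377, 397, 423, 235, 243, 124, 120, 117, 250, 234, 232, 232, 224, 214, 198]
0.03 (269, 54) [261, 358, 382, 402, 409, 415, 437, 204, 220, 219, 404, 410, 398, 389, 373, 345, 287]
0.04 (269, 39) [276, 359, 383, 400, 408, 419, 440, 218, 228, 219, 255, 412, 398, 388, 373, 348, 287]
0.05 (269, 24) [288, 363, 386, 402, 411, 419, 435, 444, 450, 441, 426, 410, 395, 385, 375, 347, 286]
51 [-47, 8, 7, 7, 7, 7, 7, 20, 5
[... 1845 characters left out ...]
2, 12, 12, 10, 62, 62, 63, 62, 64, 64, 63, 64, 63, 63, 63, 62, 63, 64, 52, 11, 11, 11, 12, 12, 12, 11, 11]
131 [-57, -54, 7, 8, 8, 6, 7, 6, 58, 64, 64, 63, 64, 64, 63, 62, 64, 64, 63, 63, 63, 63, 50, 32, 32, 6, 7, 7, 7, 8, 7]
136 [-55, -73, 8, 7, 7, 7, 6, 5, 46, 52, 50, 49, 52, 52, 52, 53, 52, 51, 52, 52, 51, 50, 32, 30, 28, 7, 8, 6, 8, 8, 6]
141 [-56, -74, 8, 8, 7, 6, 6, 7, 46, 54, 57, 59, 30, 35, 38, 12, 12, 10, 37, 36, 35, 36, 35, 31, 27, 6, 7, 7, 6, 7, 7]
146 [-59, -72, 9, 7, 7, 5, 5, 7, 48, 54, 57, 59, 62, 28, 35, 11, 11, 14, 54, 53, 51, 49, 47, 38, 26, 8, 8, 7, 6, 6, 7]
151 [-59, -69, 9, 7, 8, 6, 6, 6, 46, 55, 57, 59, 60, 61, 68, 8, 10, 14, 61, 60, 58, 56, 54, 43, 31, 7, 6, 7, 7, 8, 7]
```

The checks agree: the bush is within 2 mm of the seat, the block is square, the groove is up to about 1.5°, and the gripper is clear. Handing in.

```bash
python3 -c "
from rig import *
print(finish_job())"
```

```text
the job is handed in; nothing more can be done
None
```

I did the whole job in the order asked and handed it in, but the hand-in gave no verdict: rest pulled to its stop, groove up to about 1.5°, plunger pressed to its stop, guide set down square and released within about 2 mm of the middle, gripper clear, bystanders never approached (not re-measured), and I viewed 12 pictures, over the limit of 10.

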